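# Eject the green filter cassette and trap it on the ledge

## Task

In the two-bay filter magazine, press down the orange ejector button beside the lane that holds the green filter cassette, and with the other finger standing in that lane stop the cassette as its spring pushes it out, before it slides off the open end of the ledge. Finish while holding: the button kept all the way down under one finger and the popped-out cassette at rest, flat on the ledge against the other finger. Do not grip or lift a cassette, leave the yellow one in its bay and leave everything around the magazine alone.

Things in the scene. Friction and masses are not known exactly. Their poses are not given: they have to be found in the camera images.
- magazine: Cream filter magazine fixed to the table, slab x -85 to +140, y +-115, 30 mm high; origin on the table between the two bays. +x points to the grey spring housing (x 40 to 140, top 62 mm high), +y to the left lane. Lanes: centre lines y = +35 (left) and -35 mm (right), 44 mm wide, edge strips 8 mm high; they run from the bays (cassette at x = 0) to the open ledge end at x = -85 mm.
- left_button (a joint): Travel (m) of the left lane's orange button: 0 up, 0.010 fully down. Spring 1 N at first, 3.5 N fully down, plus up to 2 N rubbing of the gate. It carries the lane's steel gate (x -21 to -25 mm), 6 mm above the lane floor at rest; 5 to 6 mm down it frees the cassette. It springs up if let go.
- right_button (a joint): The same for the right lane's button (magazine -y side).
- left_button_top (a point): Middle of the top face of the left button, a round orange cap 30 mm across in a black ring 42 mm across and 34 mm high; face 47 mm above the table when up, 37 mm fully down; at x = -62, y = +85 mm in the magazine's frame, 50 mm sideways (outwards) from the left lane's centre line.
- right_button_top (a point): The same for the right button: x = -62, y = -85 mm in the magazine's frame, 50 mm outwards from the right lane's centre line.
- left_lane (a point): Point on the left lane's floor, 30 mm above the table, at x = -62, y = +35 mm in the magazine's frame, level with the left button: a good place for the trapping finger (its tip ends 7 mm above the floor when an equally long finger holds the button down). Axes as the magazine's.
- right_lane (a point): The same for the right lane: x = -62, y = -35 mm.
- green_cassette: Loose black square filter cassette, 40 x 40 x 22 mm, 35 g, with a round green glass 30 mm across on top. Origin: centre of its underside. Starts in the left or right bay. Once its gate is down a spring behind it drives it along the magazine's -x at 0.1 to 0.15 m/s with 1 to 2 N and keeps pushing: off the ledge in under a second unless stopped.
- yellow_cassette: The same cassette with a yellow glass, in the other bay. Must stay there.
- tub_a: Loose black eyepiece tub, 44 mm across, 31 mm high, standing beside the magazine's +y side. Origin: centre of its underside. Leave alone.
- tub_b: The same, beside the magazine's -y side. Leave alone.
- objective: Loose steel microscope objective with a brass band, 26 mm across, 46 mm high, standing in front of the ledge, about 150 mm from the magazine's origin. Origin: centre of its underside. Leave alone.
- vial: Small amber vial with white cap, 28 mm across, 62 mm high. Origin: centre of its underside. Leave alone.
- brush: Dusting brush with a yellow handle, lying on the table on the right. Leave alone.
- slide_box: Blue slide box, 100 x 85 x 34 mm. Origin: centre of its underside. Leave alone.
Things that resemble listed ones, but are neither listed nor needed, are in the scene too. Leave any pink or red look-alike of the green_cassette alone.

How it is judged (in metres and radians):
On the way, in this order (a step that is already met when the one before it is completed fails the run):
1. the button of the green cassette's lane is pressed (((y of green_cassette in the frame of magazine above 0.015 m and value of joint left_button above 0.003 m) or (y of green_cassette in the frame of magazine below -0.015 m and value of joint right_button above 0.003 m))).
2. the green cassette is out and stopped by a finger, button kept down (x of green_cassette in the frame of magazine between -0.063 and -0.01 m and contact force between the fingers and green_cassette above 0.3 N and ((y of green_cassette in the frame of magazine above 0.015 m and value of joint left_button above 0.007 m and contact force between the fingers and left_button_c0 above 0.3 N) or (y of green_cassette in the frame of magazine below -0.015 m and value of joint right_button above 0.007 m and contact force between the fingers and right_button_c0 above 0.3 N)) and linear speed of green_cassette below 0.02 m/s), for 0.3 s.
At the end, for the whole second after the job is handed in: Ends holding: a fingertip keeps the green lane's button at least 7 of 10 mm down; the green cassette is 10 to 63 mm out, flat on the lane floor (4 mm, 0.08 rad), at rest, pressing on a finger with over 0.3 N; the yellow cassette is within 6 mm of its place (x of green_cassette in the frame of magazine between -0.063 and -0.01 m and contact force between the fingers and green_cassette above 0.3 N and ((y of green_cassette in the frame of magazine above 0.015 m and value of joint left_button above 0.007 m and contact force between the fingers and left_button_c0 above 0.3 N) or (y of green_cassette in the frame of magazine below -0.015 m and value of joint right_button above 0.007 m and contact force between the fingers and right_button_c0 above 0.3 N)) and linear speed of green_cassette below 0.01 m/s and angle between green_cassette's own z axis and vertical below 0.08 rad and z of green_cassette in the frame of magazine between 0.027 and 0.034 m and x of yellow_cassette in the frame of magazine between -0.006 and 0.006 m); the arm keeps its last pose, push and grip.
It fails at once if the green cassette slides off the ledge (more than 75 mm out) (x of green_cassette in the frame of magazine below -0.075 m).
It fails at once if a cassette is lifted (more than 5 mm) (z of any of green_cassette, yellow_cassette in the frame of magazine above 0.035 m).
It fails at once if the yellow cassette is let out or disturbed (8 mm) (distance of yellow_cassette from where it was at the start of the episode above 0.008 m).
It fails at once if something around the magazine is moved (more than 15 mm) (distance of any of tub_a, tub_b, objective, vial, brush, slide_box from where it was at the start of the episode above 0.015 m).
It also fails if it takes over 29 s, if anything falls off the work surface, if the arm or the gripper's body presses on something with over 40 N, if the wrist force passes 120 N, or if a joint passes its speed limit or range.

## Robot

A 6-joint arm with a two-finger parallel gripper is mounted at the origin on the work surface. World frame = base frame: x ahead of the robot, y to its left, z up, the work surface at z = 0. Lengths are in m, angles in degrees, forces in N, time in s.
With the tool pointing down it reaches from about 0.15 to 0.775 m from the base axis. Payload 6.1 kg.
Tool frame: the origin (TCP) lies between the finger pads; the fingertips stand 19 mm ahead of it and the grasp point (between the pads) is the TCP; z points along the fingers, y is the direction in which the jaws open and shut (so a half turn about z gives the same grasp; the last joint's range is limited). The gripper opens to 85 mm and grips with 20 to 120 N. Pads are 22 mm wide; open, the fingers measure 114 mm over their backs; the gripper's body (76 mm by 85 mm) begins 54 mm behind the grasp point. The pads swing forward as they close: fully open they stand 13 mm farther back than shut.
Start: joints at [-76.604, 7.208, -2.269, 80.523, 0, 90], TCP at [0.122, -0.511, 0.25] pointing down, gripper open.
Joint ranges: [-155.77, 155.77], [-54.66, 111.73], [-72.52, 77.12], [-102.08, 115.82], [-83.92, 84.16], [-180, 180]. Speed limits (degrees/s): [136.94, 136.94, 172.46, 180, 180, 180].

## Interface

Orientations are given as a 3x3 rotation matrix whose columns are the frame's x, y, z axes.
In Python, from station import sensors, viewer, workorder, finder gives the robot as it stands. The module is installed in compiled form; this text tells all that it offers.
- The arm moves only by the tool move_arm, never from a script. Its argument "targets" is one flat list of numbers, 7 for each row, row after row: the shift along the world's x, y, z in cm, then the turn, a rotation vector about the world's x, y, z in degrees, then the opening, from -1 (shut) to 1 (fully open). A call has 1 to 10 rows; each row shifts and turns the commanded pose from where the row before left it; what a row does not reach is not made up. A row lasts 1/12 s, in which the tool goes at most 41.7 mm and 7.16 degrees, less where a joint would pass 70% of its speed; a pose out of reach is approached as far as the arm can. A call is refused whole if a number of a shift passes 4.17 or a number of a turn 7.16, either way. A call with a gripper value outside its range is refused whole. The fingers move at their own pace and stop on an object; the grip force is fixed at half the most. Time passes only in rows, so rows that do not move let the fingers close. It gives the time, the measured TCP pose, the force and the opening at its end, in the units of the state.
- sensors.get_obs(): the state, without advancing time (a new reading comes with each control period).
- viewer.get_image(name): name is "scene" or "top"; returns a dict with "img" (384x512x3 uint8, red, green, blue), "z_map" (384x512 float32, m along the optical axis (not along the pixel's ray), 0 where there is no reading), "fx", "fy", "cx", "cy" (pixels), "R" (3x3) and "t" (3): a world point X has camera coordinates R X + t. Camera axes: x right, y down, z forward; pixel columns grow to the right and rows downward; lengths in m; the calibration is good to about 2 mm. A picture is of the moment at which its call begins.
- workorder.close_job(): hands the job in, once; it reports no verdict.
Trained networks look in a picture, given as the dict that the camera call returned (one of the last four; its "shot" number tells which), for a name from the list of things; names that differ only in an ending like _2 or _b are one class to them, and where a whole thing is asked for, a point or a joint stands for the part that bears it (a point fixed in the world has none). Each returns a list of dicts, best first, with "conf" (0 to 1); they miss things now and then, are a little off and sometimes report something else, mostly with a low value. They report only what shows in the picture. A call takes as long as a camera call. They do not tell look-alikes from the thing itself.
- finder.search_frame(picture, target): "bbox" ([left, top, right, bottom] in pixels, round what is visible of it).
- finder.mark_of(picture, target): "location" ([row, column] in pixels: a listed point, or the origin of a listed thing).
The state is a dict: "time_s": time; "joint_positions": joint angles; "qd": joint speeds; "joint_torque": joint torques, N m; "tcp_pos": TCP position; "orientation": TCP orientation; "contact_force": force on the tool from outside, world axes, zero at the start; "moment": the same for the moment, N m; "grip_width": finger opening in m.
Only numpy, scipy, OpenCV 4.12 (cv2) and the standard library are available. Lean on these libraries where they do the work, as an engineer would, in place of code of your own. Each camera call takes 0.05 s, during which the arm holds its last target.

## Working session

There is one attempt and no reset: what is moved stays moved. The work goes in short steps, Python scripts to look and compute and a tool call to move; the robot and the scene stay as the last step left them, time stands still between calls to the robot, and variables do not carry over. Pictures are saved under pics/ and viewed, and the job is handed in when it is done.

Besides the shell and the picture viewer there is one more tool, called after ">>>" by a JSON object that holds its "name" and its "arguments", one argument or row to a line. move_arm: Moves the arm, as the interface text tells. Its arguments: {"type":"object","properties":{"targets":{"type":"array","items":{"type":"number"}}},"required":["targets"]}

```bash
mkdir -p pics; cat > h.py <<'E'
import numpy as np,cv2
from station import sensors, viewer, workorder, finder
def snap(n,f):
    p=viewer.get_image(n); cv2.imwrite('pics/'+f,p['img'][:,:,::-1]); return p
def w(p,r,c,z=None):
    """pixel -> world by depth, or by plane z"""
    d=np.array([(c-p['cx'])/p['fx'],(r-p['cy'])/p['fy'],1.])
    R=np.array(p['R']);t=np.array(p['t'])
    o=-R.T@t; v=R.T@d
    if z is None:
        return o+v*p['z_map'][int(round(r)),int(round(c))]
    return o+v*(z-o[2])/v[2]
E
python3 - <<'E'
from h import *
np.set_printoptions(precision=4,suppress=True)
print(sensors.get_obs())
for n in('top','scene'):
    p=snap(n,n+'1.png')
    for t in ['magazine','left_button_top','right_button_top','left_lane','right_lane','green_cassette','yellow_cassette','tub_a','objective','vial','slide_box','brush']:
        for m in finder.mark_of(p,t)[:3]:
            r,c=m['location']; print(n,t,round(m['conf'],2),np.round([r,c],1),w(p,r,c))
E
```

```text
{'time_s': 0.0, 'joint_positions': array([-76.6048,   7.2427,  -2.3268,  80.5243,   0.0008,  90.001 ]), 'qd': array([-0.0178, -0.0767,  0.083 , -0.0371,  0.0557, -0.0317]), 'joint_torque': array([  0.0001, -43.5915,  35.2922,   0.0173,   0.0001,  -0.    ]), 'tcp_pos': array([ 0.1215, -0.5103,  0.2495]), 'orientation': array([[ 0.9728,  0.2316, -0.0004],
       [ 0.2317, -0.9728,  0.0016],
       [ 0.    , -0.0016, -1.    ]]), 'contact_force': array([0.201 , 0.6773, 0.497 ]), 'moment': array([-0.0187, -0.0238, -0.0488]), 'grip_width': 0.08527795102873545}
top magazine 0.89 [166. 238.] [0.5835 0.0277 0.0388]
top left_button_top 0.44 [189.4 215.4] [0.5169 0.0928 0.0488]
top left_button_top 0.25 [234.5 392.9] [ 0.3751 -0.4144  0.0154]
top right_button_top 0.48 [176.1 273.5] [ 0.5504 -0.0724  0.0477]
top left_lane 0.66 [185.8 232.4] [0.5272 0.0451 0.0366]
top left_lane 0.57 [226.2 118.9] [0.4212 0.3574 0.0655]
top left_lane 0.33 [217.3 253.3] [ 0.4355 -0.0117  0.0449]
top right_lane 0.71 [177.  256.3] [ 0.5512 -0.0239  0.0321]
top right_lane 0.49 [223.3 118.5] [0.4292 0.3591 0.0639]
top g
[... 715 characters left out ...]
e 0.87 [198.7 241.6] [ 0.537  -0.0129  0.0313]
scene right_lane 0.28 [224.5 248.9] [0.6187 0.0249 0.0344]
scene green_cassette 0.76 [172.9 288.2] [0.4089 0.0992 0.0203]
scene green_cassette 0.76 [204.2 337.8] [0.4958 0.2501 0.0206]
scene green_cassette 0.67 [217.2 261.3] [0.6021 0.0547 0.0529]
scene yellow_cassette 0.57 [220.9 238.9] [ 0.6225 -0.0008  0.0492]
scene tub_a 0.8 [226.4 315.2] [0.5881 0.1962 0.0309]
scene tub_a 0.79 [242.5 185.6] [ 0.7012 -0.1243  0.0287]
scene objective 0.59 [181.9 253.6] [0.447  0.0028 0.0012]
scene vial 0.61 [192.8 381.2] [0.4308 0.367  0.0194]
scene slide_box 0.76 [210.9 101.4] [ 0.6519 -0.3793  0.0305]
scene brush 0.58 [145.9 129.6] [ 0.3971 -0.4029  0.0233]
```

```bash
python3 - <<'E'
import cv2
for n,(a,b,c,d) in (('top',(100,260,140,320)),('scene',(140,270,160,350))):
    i=cv2.imread(f'pics/{n}1.png'); cv2.imwrite(f'pics/{n}1c.png',cv2.resize(i[a:b,c:d],None,fx=4,fy=4,interpolation=cv2.INTER_CUBIC))
E
```

```text
(no output)
```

View pics/top1.png

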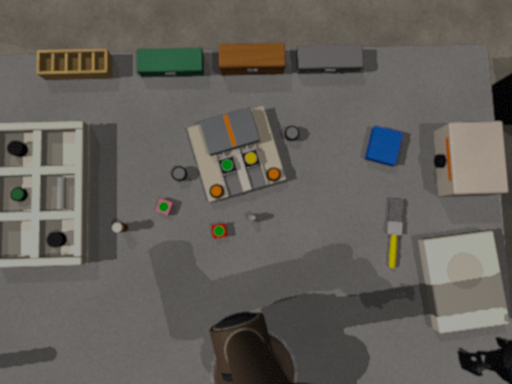

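View pics/top1c.png

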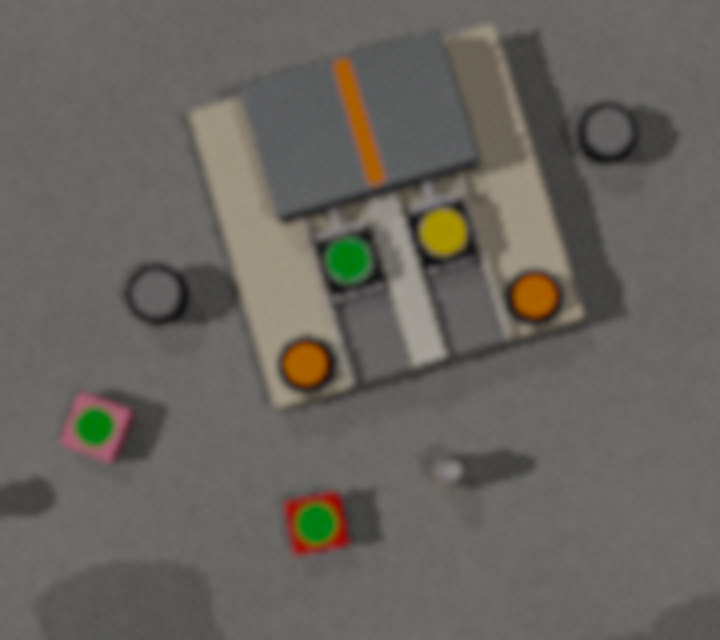

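View pics/scene1c.png

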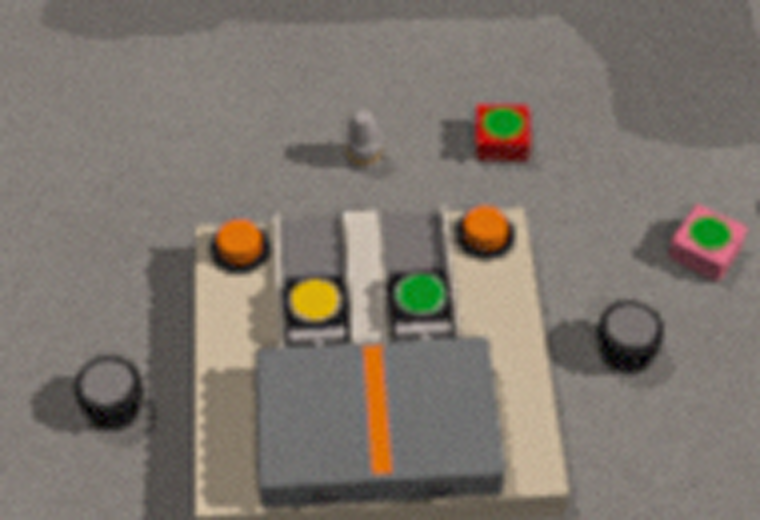

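Both views show the black green-glass cassette in the left lane (top px ~(227,165), yellow at (251,158)). The left button is at top px ~(216,191). The red and pink decoys are off the magazine. Next I'll fit the magazine pose from the colour blobs.

```bash
cat > fit.py <<'E'
from h import *
def blobs(p):
    hsv=cv2.cvtColor(p['img'],cv2.COLOR_RGB2HSV); out=[]
    for name,lo,hi,z in (('o',(8,180,120),(16,255,255),.047),('g',(50,150,60),(70,255,255),.052),('y',(22,170,120),(30,255,255),.052)):
        m=cv2.inRange(hsv,lo,hi)
        n,l,s,c=cv2.connectedComponentsWithStats(m)
        for i in range(1,n):
            if s[i,4]>=25:
                X=w(p,c[i][1],c[i][0],z)
                out.append((name,s[i,4],c[i],X))
    return out
E
python3 - <<'E'
from fit import *
np.set_printoptions(precision=4,suppress=True)
M=np.array([[-62,85],[-62,-85],[0,35],[0,-35.]])/1000
A=[]
for n in('top','scene'):
    p=viewer.get_image(n)
    b=blobs(p)
    for x in b: print(n,*x)
    def near(name,xy):
        c=[x[3][:2] for x in b if x[0]==name]; return min(c,key=lambda q:np.hypot(*(q-xy)))
    P=np.array([near('o',(.517,.093)),near('o',(.552,-.075)),near('g',(.59,.055)),near('y',(.6,-.006))])
    A.append(P)
def fit(P):
    a,b=M-M.mean(0),P-P.mean(0); th=np.arctan2((a[:,0]*b[:,1]-a[:,1]*b[:,0]).sum(),(a*b).sum())
    R=np.array([[np.cos(th),-np.sin(th)],[np.sin(th),np.cos(th)]]); t=P.mean(0)-R@M.mean(0)
    return np.degrees(th),t,R,(P-(M@R.T+t))*1000
for P in A+[(A[0]+A[1])/2]:
    th,t,R,res=fit(P); print('th',th,'t',t); print(res)
print('btn,lane,mid',[R@np.array(q)+t for q in ((-.062,.085),(-.062,.035),(-.062,.06))])
E
```

```text
top o 807 [247.119   55.4015] [ 0.908  -0.0074  0.047 ]
top o 83 [448.1566 158.8072] [ 0.587  -0.5763  0.047 ]
top o 37 [273.7297 172.8649] [ 0.5598 -0.0734  0.047 ]
top g 80 [226.475 164.325] [0.587  0.0599 0.052 ]
top g 57 [163.2807 206.3333] [0.4731 0.2387 0.052 ]
top g 52 [218.5 230.5] [0.4014 0.0863 0.052 ]
top y 88 [250.4659 157.4545] [ 0.6049 -0.0085  0.052 ]
top y 215 [392.4512 251.0279] [ 0.3301 -0.397   0.052 ]
scene o 105 [ 47.9714 169.4762] [ 0.5544 -0.5863  0.047 ]
scene o 83 [281.1807 196.2289] [0.5191 0.0943 0.047 ]
scene o 85 [219.4824 199.5647] [ 0.5632 -0.0684  0.047 ]
scene o 127 [253.8819 242.126 ] [0.6763 0.0498 0.047 ]
scene g 39 [285.4359 170.359 ] [0.4284 0.0921 0.052 ]
scene g 49 [337.     197.8367] [0.499  0.2433 0.052 ]
scene g 69 [264.7681 212.9275] [0.5862 0.061  0.052 ]
scene y 125 [137.072 133.224] [ 0.3659 -0.3835  0.052 ]
scene y 85 [238.0235 214.2118] [ 0.6041 -0.0072  0.052 ]
th 55.57442366427733 t [0.5954 0.0017]
[[ 69.5324 -72.0168]
 [-70.694   24.0902]
 [ 20.5029  38.3739]
 [-19.3412   9.5527]]
th 14.971218014750717 t [0.5981 0.0279]
[[ 2.8816  0.2976]
 [ 3.021   1.8017]
 [-2.8337 -0.7555]
 [-3.0689 -1.3439]]
th 26.371765934683875 t [0.6008 0.0118]
[[ 31.965  -49.9491]
 [-21.5199  20.9965]
 [  1.3882  17.2705]
 [-11.8332  11.6822]]
btn,lane,mid [array([0.5075, 0.0604]), array([0.5297, 0.0156]), array([0.5186, 0.038 ])]
```

```bash
sed -i "s/(8,180,120),(16,255,255)/(7,170,70),(17,255,255)/" fit.py; python3 - <<'E'
from fit import *
np.set_printoptions(precision=4,suppress=True)
M=np.array([[-62,85],[-62,-85],[0,35],[0,-35.]])/1000
def fit(P,M=M):
    a,b=M-M.mean(0),P-P.mean(0); th=np.arctan2((a[:,0]*b[:,1]-a[:,1]*b[:,0]).sum(),(a*b).sum())
    R=np.array([[np.cos(th),-np.sin(th)],[np.sin(th),np.cos(th)]]); t=P.mean(0)-R@M.mean(0)
    return np.degrees(th),t,R,(P-(M@R.T+t))*1000
A=[]
for n in('top','scene'):
    p=viewer.get_image(n)
    print(n,'cam',-np.array(p['R']).T@p['t'],p['fx'])
    b=blobs(p)
    for x in b:
        if x[0]=='o':print(*x)
    def near(name,xy):
        c=[x[3][:2] for x in b if x[0]==name]; return min(c,key=lambda q:np.hypot(*(q-xy)))
    P=np.array([near('o',(.517,.093)),near('o',(.552,-.075)),near('g',(.59,.055)),near('y',(.6,-.006))])
    A.append(P)
    th,t,R,res=fit(P); print('th',th,'t',t); print(P,res)
P=(A[0]+A[1])/2
th,t,R,res=fit(P); print('th',th,'t',t); print(P,res)
print('btn,lane,mid',[R@np.array(q)+t for q in ((-.062,.085),(-.062,.035),(-.062,.06))])
p=viewer.get_image('top')
# depth-based: slab/obstacles: points above table around
Z=p['z_map']; r,c=np.mgrid[:384,:512]
d=np.stack([(c-p['cx'])/p['fx'],(r-p['cy'])/p['fy'],np.ones_like(c)],-1)*Z[...,None]
X=(d-np.array(p['t']))@np.array(p['R'])
# housing top edge fit
m=((abs(X[...,2]-.062)<.004)&(abs(X[...,0]-.66)<.1)&(abs(X[...,1]-.05)<.12)).astype(np.uint8)
n,l,s,cc=cv2.connectedComponentsWithStats(m); i=1+np.argmax(s[1:,4])
pts=X[l==i][:,:2].astype(np.float32); print('housing',s[i,4],cv2.minAreaRect(pts*1000))
m=((abs(X[...,2]-.031)<.003)&(abs(X[...,0]-.58)<.15)&(abs(X[...,1]-.03)<.14)).astype(np.uint8)
m=((X[...,2]>.022)&(abs(X[...,0]-.58)<.17)&(abs(X[...,1]-.03)<.17)).astype(np.uint8)
n,l,s,cc=cv2.connectedComponentsWithStats(m); i=1+np.argmax(s[1:,4])
pts=X[l==i][:,:2].astype(np.float32); print('slab',s[i,4],cv2.minAreaRect(pts*1000))
E
```

```text
top cam [0.3997 0.0058 1.1791] 402.53982689740667
o 1451 [251.6527  55.2667] [ 0.9081 -0.0207  0.047 ]
o 112 [229.2411 129.9018] [0.6874 0.0499 0.047 ]
o 92 [448.1196 158.6522] [ 0.5874 -0.5763  0.047 ]
o 108 [273.25   173.8426] [ 0.557  -0.0719  0.047 ]
o 104 [216.     190.7115] [0.5134 0.0913 0.047 ]
th 14.870379462541724 t [0.5955 0.0256]
[[ 0.5134  0.0913]
 [ 0.557  -0.0719]
 [ 0.587   0.0599]
 [ 0.6047 -0.0085]] [[-0.3897 -0.5567]
 [-0.3886  0.4828]
 [ 0.5125  0.3965]
 [ 0.2658 -0.3226]]
scene cam [1.2031 0.158  0.9363] 409.8303574984967
o 115 [ 48.0783 169.1652] [ 0.5532 -0.5866  0.047 ]
o 97 [281.1546 196.9175] [0.5215 0.0946 0.047 ]
o 101 [219.4752 200.1881] [ 0.5653 -0.0679  0.047 ]
o 135 [253.8963 242.3037] [0.6768 0.05   0.047 ]
o 1679 [204.4461 320.9095] [ 0.8956 -0.0176  0.047 ]
th 14.94054902095492 t [0.5992 0.028 ]
[[ 0.5215  0.0946]
 [ 0.5653 -0.0679]
 [ 0.5861  0.0607]
 [ 0.6041 -0.0072]] [[ 4.1202  0.453 ]
 [ 4.0557  2.1894]
 [-4.0434 -1.2028]
 [-4.1325 -1.4396]]
th 14.90490243833229 t [0.5973 0.0268]
[[ 0.5174  0.093 ]
 [ 0.5611 -0.0699]
 [ 0.5866  0.0603]
 [ 0.6044 -0.0079]] [[ 1.8646 -0.0524]
 [ 1.8344  1.336 ]
 [-1.7658 -0.403 ]
 [-1.9331 -0.8807]]
btn,lane,mid [array([0.5156, 0.093 ]), array([0.5284, 0.0447]), array([0.522 , 0.0689])]
housing 1647 ((683.6245727539062, 49.4695930480957), (101.04210662841797, 149.94590759277344), 15.007669448852539)
slab 6229 ((623.87548828125, 33.47401428222656), (226.0914306640625, 230.2686004638672), 15.018753051757812)
```

>>> {"name": "move_arm", "arguments": {
  "targets": [2,2.9,0,0,0,0.15,-0.15,2,2.9,0,0,0,0.15,-0.15,2,2.9,0,0,0,0.15,-0.15,2,2.9,0,0,0,0.15,-0.15,2,2.9,0,0,0,0.15,-0.15,2,2.9,0,0,0,0.15,-0.15,2,2.9,0,0,0,0.15,-0.15,2,2.9,0,0,0,0.15,-0.15,2,2.9,0,0,0,0.15,-0.15,2,2.9,0,0,0,0.15,-0.15]
}}

```text
time_s: 2.38
tcp_pos: [0.3222, -0.2192, 0.2506]
orientation: [[0.966, 0.257, 0.001], [0.257, -0.966, -0.0], [0.001, 0.001, -1.0]]
contact_force: [1.0, -0.5, 0.2]
grip_width: 0.0359
```

>>> {"name": "move_arm", "arguments": {
  "targets": [2,2.9,0,0,0,0,-0.15,2,2.9,0,0,0,0,-0.15,2,2.9,0,0,0,0,-0.15,2,2.9,0,0,0,0,-0.15,2,2.9,0,0,0,0,-0.15,2,2.9,0,0,0,0,-0.15,2,2.9,0,0,0,0,-0.15,2,2.9,0,0,0,0,-0.15,2,2.9,0,0,0,0,-0.15,1.9,2.7,0,0,0,0,-0.15]
}}

```text
time_s: 3.22
tcp_pos: [0.5214, 0.0693, 0.2503]
orientation: [[0.966, 0.258, 0.0], [0.258, -0.966, 0.0], [0.0, 0.0, -1.0]]
contact_force: [-0.1, -0.9, 0.2]
grip_width: 0.0362
```

```bash
python3 - <<'E'
from h import *
np.set_printoptions(precision=4,suppress=True)
o=sensors.get_obs(); print({k:o[k] for k in('time_s','joint_positions','tcp_pos','orientation','contact_force','grip_width')})
E
```

```text
{'time_s': 3.2167, 'joint_positions': array([  7.5665,   7.3035,  -2.1584,  80.5169,   0.0023, 172.6266]), 'tcp_pos': array([0.5214, 0.0693, 0.2503]), 'orientation': array([[ 0.9662,  0.2578,  0.0004],
       [ 0.2578, -0.9662,  0.0001],
       [ 0.0004,  0.    , -1.    ]]), 'contact_force': array([-0.0625, -0.8974,  0.2056]), 'grip_width': 0.03623229303655616}
```

>>> {"name": "move_arm", "arguments": {
  "targets": [-0.05,-0.1,-3,0,0,0,-0.15,0,0,-3,0,0,0,-0.15,0,0,-3,0,0,0,-0.15,0,0,-3,0,0,0,-0.15,0,0,-2,0,0,0,-0.15,0,0,-1,0,0,0,-0.15,0,0,0,0,0,0,-0.15]
}}

```text
time_s: 3.8
tcp_pos: [0.5186, 0.0661, 0.098]
orientation: [[0.966, 0.257, -0.004], [0.257, -0.966, -0.001], [-0.004, -0.001, -1.0]]
contact_force: [-0.5, -0.1, -1.0]
grip_width: 0.0363
```

```bash
python3 - <<'E'
from h import *
np.set_printoptions(precision=4,suppress=True)
o=sensors.get_obs(); print({k:o[k] for k in('time_s','tcp_pos','contact_force','grip_width')})
for n in('top','scene'):
    p=snap(n,n+'2.png')
    a,b,c,d=(100,260,140,320) if n=='top' else (100,270,160,350)
    cv2.imwrite(f'pics/{n}2c.png',cv2.resize(p['img'][a:b,c:d,::-1],None,fx=4,fy=3.5,interpolation=cv2.INTER_CUBIC))
E
```

```text
{'time_s': 3.8, 'tcp_pos': array([0.5186, 0.0661, 0.098 ]), 'contact_force': array([-0.5256, -0.115 , -0.9645]), 'grip_width': 0.03628796419733448}
```

View pics/top2c.png

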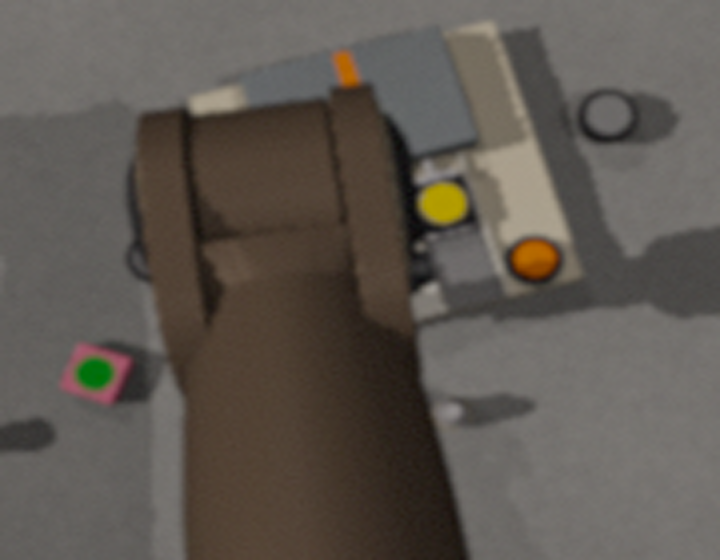

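View pics/scene2c.png

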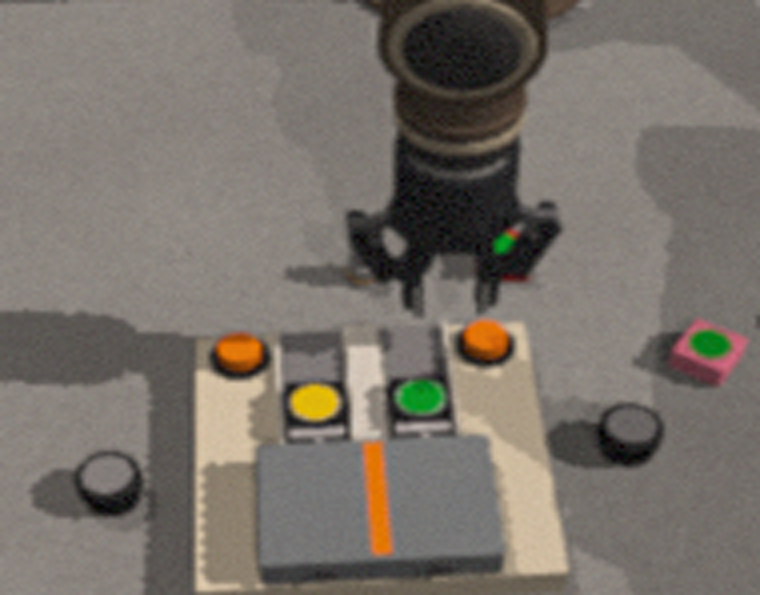

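```bash
python3 - <<'E'
from h import *
np.set_printoptions(precision=4,suppress=True)
p=viewer.get_image('scene')
o=sensors.get_obs();T=np.array(o['tcp_pos']);R=np.array(o['orientation']);print(T)
for z in (.006,.012,.019):
  for y in (-.0325,-.025,-.018,.018,.025,.0325):
    X=T+R@np.array([0.011,y,z]); q=np.array(p['R'])@X+p['t']; print(z,y,q[0]/q[2]*p['fx']+p['cx'],q[1]/q[2]*p['fy']+p['cy'])
i=p['img'][160:200,245:300,::-1]; cv2.imwrite('pics/tips.png',cv2.resize(i,None,fx=14,fy=14,interpolation=cv2.INTER_CUBIC))
for r in range(172,192): 
    print(r,[int(round(1000*w(p,r,c)[2])) if p['z_map'][r,c] else 0 for c in range(258,290)])
E
```

```text
[0.5211 0.0664 0.1018]
0.006 -0.0325 284.19470188876164 186.5381708110069
0.006 -0.025 281.3531426831431 186.6795254108633
0.006 -0.018 278.7002527325268 186.81149457648584
0.006 0.018 265.0450935458127 187.49077641548362
0.006 0.025 262.3876415340898 187.62297252282218
0.006 0.0325 259.5395461509723 187.76465226767405
0.012 -0.0325 284.0697051832282 187.96759085974722
0.012 -0.025 281.2403817006291 188.10854901698727
0.012 -0.018 278.5989183636169 188.2401478980245
0.012 0.018 265.00262551185114 188.91752126924484
0.012 0.025 262.35663937947413 189.04934547796347
0.012 0.0325 259.52083597638915 189.19062646773097
0.019 -0.0325 283.925231280617 189.61974554679182
0.019 -0.025 281.1100502934413 189.76024318759698
0.019 -0.018 278.4817942180459 189.8914119400527
0.019 0.018 264.9535404978667 190.5665684364049
0.019 0.025 262.32080679977486 190.69796065421798
0.019 0.0325 259.49921061212825 190.838778459352
172 [-2, -2, 131, 137, 150, 151, 166, 165, 164, 167, 164, 158, 154, 153, 156, 156, 156, 157, 155, 156, 162, 159, 164, 164, 162, 155, 136, 137, 137, 135, 139, 140]
173 [135, 134, 135,
[... 1905 characters left out ...]
, -2, -2, -1, -2, 0, 2, 1, -1, -2, 100, 100, 103, 92, 95, 1, -1, -1, -2, -1, -3]
187 [-4, -2, 94, 95, 93, 100, 97, 99, 0, -3, -4, -2, 1, 0, -1, 0, -1, -2, -3, 0, 2, 95, 96, 95, 89, 89, 0, 2, 0, -1, -6, -3]
188 [-3, -5, -4, 89, 89, 94, 95, 94, -2, 1, 0, 0, -4, -1, -2, 0, 1, -1, -2, 0, -1, 92, 90, 89, 0, 1, -4, -1, -2, -1, 0, -2]
189 [-2, 0, -2, -3, 3, 87, 91, 88, 0, -1, -3, -1, -2, -1, -2, -2, 1, -5, -2, -1, -4, 91, 90, 88, -1, -1, -3, -2, -4, -1, -4, 0]
190 [-4, 0, -4, -1, 0, 84, 86, 86, -1, -1, -3, -1, -5, -3, 1, -4, -1, -2, 0, -2, -3, -2, -2, -1, 1, -2, -1, -4, 0, -3, 0, -3]
191 [-4, -2, 0, 0, -4, 0, -1, -4, -2, -1, 0, 0, 2, 36, 3, 0, -2, 0, 3, 1, 0, 1, -2, -1, 1, -1, -3, -3, 2, -3, -3, 1]
```

View pics/tips.png

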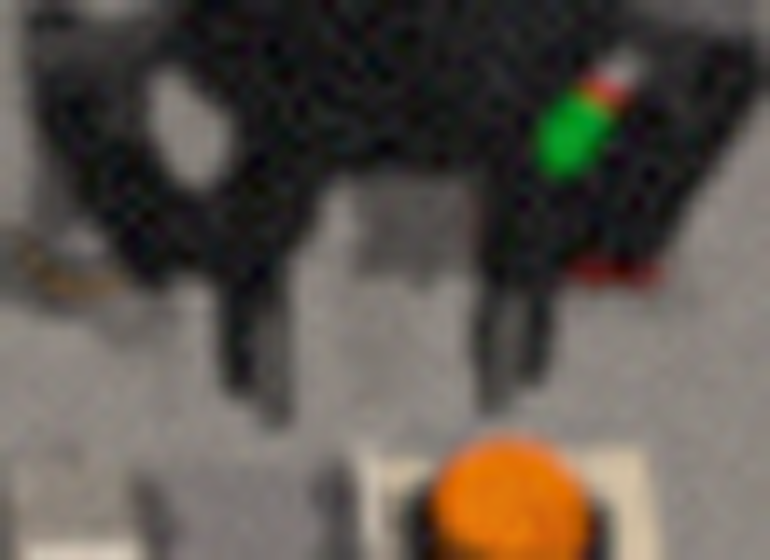

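Both fingertips end about 19 mm ahead of the TCP (tips at scene px ~(264,190) and (280,189)). They line up with the left lane and the left button, so I'll go down in steps.

>>> {"name": "move_arm", "arguments": {
  "targets": [0,0.1,-1,0,0,0,-0.15,0,0,-1,0,0,0,-0.15,0,0,-0.5,0,0,0,-0.15,0,0,0,0,0,0,-0.15,0,0,0,0,0,0,-0.15,0,0,0,0,0,0,-0.15]
}}

```text
time_s: 4.45
tcp_pos: [0.5202, 0.0673, 0.0754]
orientation: [[0.966, 0.257, -0.0], [0.257, -0.966, -0.0], [-0.0, 0.0, -1.0]]
contact_force: [-0.7, 0.1, 0.1]
grip_width: 0.0366
```

```bash
python3 - <<'E'
from h import *
np.set_printoptions(precision=4,suppress=True)
o=sensors.get_obs(); print({k:o[k] for k in('time_s','tcp_pos','contact_force','grip_width')})
p=snap('scene','s3.png'); i=p['img'][160:240,220:320,::-1]; cv2.imwrite('pics/s3c.png',cv2.resize(i,None,fx=7,fy=7,interpolation=cv2.INTER_CUBIC))
E
```

```text
{'time_s': 4.45, 'tcp_pos': array([0.5202, 0.0673, 0.0754]), 'contact_force': array([-0.6833,  0.1461,  0.1307]), 'grip_width': 0.036628409805087726}
```

View pics/s3c.png

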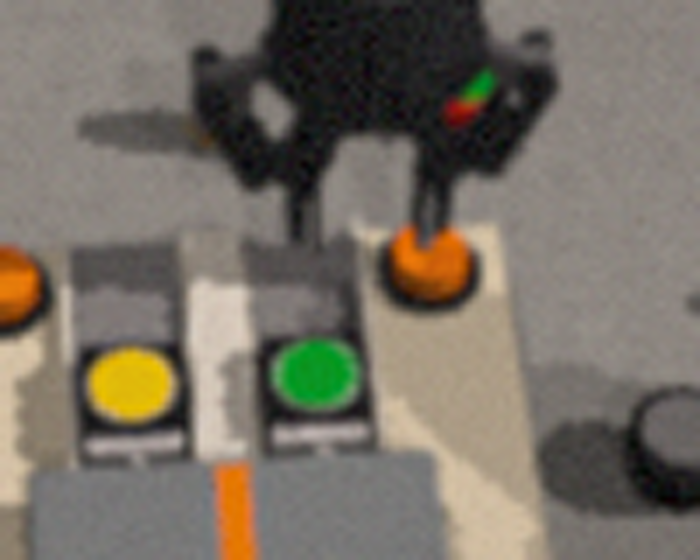

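The picture shows one finger over the orange cap (crop px ~(430,240)) and the other in the green lane (crop px ~(303,240)), about 9 mm above the button face. Next I press.

>>> {"name": "move_arm", "arguments": {
  "targets": [0,0,-0.5,0,0,0,-0.15,0,0,-0.5,0,0,0,-0.15,0,0,-0.4,0,0,0,-0.15,0,0,-0.4,0,0,0,-0.15,0,0,-0.2,0,0,0,-0.15,0,0,0,0,0,0,-0.15,0,0,0,0,0,0,-0.15,0,0,0,0,0,0,-0.15,0,0,0,0,0,0,-0.15,0,0,0,0,0,0,-0.15]
}}

```text
time_s: 5.33
tcp_pos: [0.5202, 0.0673, 0.0555]
orientation: [[0.966, 0.257, 0.0], [0.257, -0.966, 0.0], [0.0, 0.0, -1.0]]
contact_force: [-0.6, 0.1, 3.0]
grip_width: 0.0365
```

```bash
python3 - <<'E'
from h import *
np.set_printoptions(precision=4,suppress=True)
for k in range(3):
    p=snap('scene','s4.png')
    o=sensors.get_obs(); print({k:o[k] for k in('time_s','tcp_pos','contact_force','grip_width')})
i=p['img'][160:240,220:320,::-1]; cv2.imwrite('pics/s4c.png',cv2.resize(i,None,fx=7,fy=7,interpolation=cv2.INTER_CUBIC))
E
```

```text
{'time_s': 5.3833, 'tcp_pos': array([0.5202, 0.0673, 0.0555]), 'contact_force': array([ 0.1596, -0.1004,  2.6286]), 'grip_width': 0.036391747298925956}
{'time_s': 5.4333, 'tcp_pos': array([0.5202, 0.0673, 0.0554]), 'contact_force': array([ 0.9053, -0.7443,  3.2527]), 'grip_width': 0.03578275230486379}
{'time_s': 5.4833, 'tcp_pos': array([0.5202, 0.0673, 0.0554]), 'contact_force': array([ 1.0004, -0.1623,  3.303 ]), 'grip_width': 0.03632462155688984}
```

View pics/s4c.png

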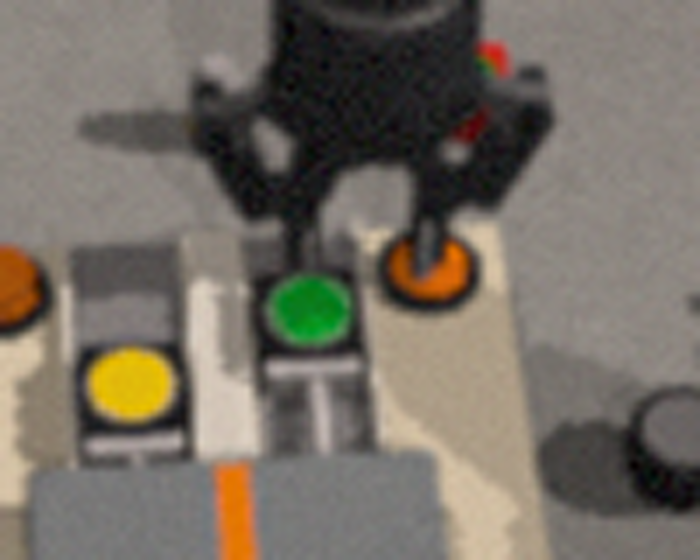

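The cassette has popped out and sits against the lane finger (crop px ~(310,310)), with the button under the other finger. I'll press 1 mm further to seat the button, then measure.

>>> {"name": "move_arm", "arguments": {
  "targets": [0,0,-0.1,0,0,0,-0.15,0,0,0,0,0,0,-0.15,0,0,0,0,0,0,-0.15,0,0,0,0,0,0,-0.15,0,0,0,0,0,0,-0.15,0,0,0,0,0,0,-0.15]
}}

```text
time_s: 5.98
tcp_pos: [0.5202, 0.0673, 0.0547]
orientation: [[0.966, 0.257, 0.0], [0.257, -0.966, 0.0], [0.0, -0.0, -1.0]]
contact_force: [-0.6, -0.5, 6.4]
grip_width: 0.036
```

```bash
python3 - <<'E'
from fit import *
np.set_printoptions(precision=4,suppress=True)
th=np.radians(14.9);R=np.array([[np.cos(th),-np.sin(th)],[np.sin(th),np.cos(th)]]);t=np.array([.596,.026])
F=[]
for k in range(5):
    p=snap('scene','s5.png')
    o=sensors.get_obs(); F.append(o['contact_force'])
    for b in blobs(p):
        X=R.T@(b[3][:2]-t)
        if b[0] in'gy' and abs(X[1])<.05 and abs(X[0])<.08: print(b[0],b[1],X*1000, 'depth z',w(p,b[2][1],b[2][0])[2])
print(o['time_s'],o['tcp_pos'],np.mean(F,0),o['grip_width'])
print('force along mag x',np.mean(F,0)[:2]@R)
i=p['img'][160:240,220:320,::-1]; cv2.imwrite('pics/s5c.png',cv2.resize(i,None,fx=7,fy=7,interpolation=cv2.INTER_CUBIC))
E
```

```text
g 67 [-30.0186  37.0446] depth z 0.05099158822709082
y 86 [ -0.5595 -34.2083] depth z 0.050070594163395765
g 67 [-30.5025  36.4809] depth z 0.052831419509376754
y 83 [ -0.9819 -34.0326] depth z 0.0510864241347484
g 68 [-30.6471  36.3364] depth z 0.05060674261608589
y 86 [ -0.5595 -34.2083] depth z 0.05195913657111828
g 66 [-30.182   36.9419] depth z 0.053470317243651144
y 87 [ -0.4145 -34.0931] depth z 0.04940647372585494
g 68 [-30.4319  36.6358] depth z 0.05283904132438533
y 85 [ -0.7359 -34.1703] depth z 0.048866000018774836
6.2333 [0.5202 0.0674 0.0548] [-1.0031  0.0168  6.3086] 0.0361947885369804
force along mag x [-0.965   0.2742]
```

View pics/s5c.png

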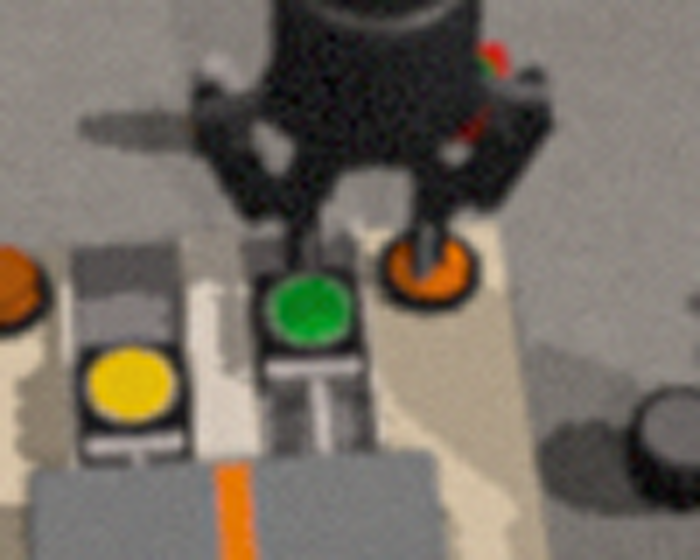

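The cassette is steady 30 mm out and flat, with its top about 52 mm above the table. Force along the magazine's x is about -1 N. The vertical push rose from 3 to 6.3 N over 0.7 mm, so the button is on its stop. The yellow cassette is at x ≈ -0.6 mm. Handing in.

```bash
python3 - <<'E'
from station import workorder
print(workorder.close_job())
E
```

```text
the job is handed in; nothing more can be done
None
```

The job is handed in, with the arm holding the left button down under one finger and the green cassette stopped against the other. The hand-in gave no verdict, so these are only my own last checks:

- **Lane:** the green cassette was in the left lane. I set the fingers 36 mm apart, one over the left button and one in the lane, and pressed straight down.
- **Green cassette:** it is steady about 30 mm out (x ≈ -30.4 mm over 5 pictures) with its top about 52 mm high, so it lies flat on the lane floor. The force along the lane was about 1 N against the finger, but single readings scatter by up to 1 N.
- **Button:** it is against its stop, as the vertical push rose from 3 N to 6.3 N over the last 0.7 mm.
- **Yellow cassette:** it is still in its bay, at x ≈ -0.6 mm.
- **Surroundings:** the last pictures show nothing moved near the magazine, but I did not measure the tubs, objective, vial, brush or slide box again.
- **Time:** the robot's clock stood at about 6.2 s of the 29 s allowed.

One disagreement came up: the two cameras put the button about 8 mm apart in world x. I put this down to the oblique view also seeing the side of the cap, and used the top view, which fitted to within 1 mm.

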